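Set a bench drum sander to a board: down to touch, back four clicks

TASK

Get the small drum sander ready for the long pine board: lay the board flat on the sander's table, pointing the way it will be fed, so that it lies under the drum, and let go of it. Turn the knurled ring on top clockwise until the drum touches the board, without forcing it down hard, then turn the ring back four clicks so that the drum stands clear of the wood. Leave the board there and the other things on the bench where they are.

Things in the scene. Friction and masses are not known exactly. Their poses are not given: they have to be found in the camera images.
- sander: Small grey bench drum sander, fixed: base 204 (x) x 184 (y) x 20 mm; two columns at y = +/-72 mm carry a bridge 42 mm deep, 182 mm wide, top at 162 mm; motor on the +y side out to y = 166 mm. Origin: centre of the base's underside, below the axes of ring and drum. Front = -x, feed direction = x, drum axis = y. Nothing stands above the table in front of x = -30 mm.
- table_plate: Flat steel table of the sander, 210 (x) x 110 (y) x 14 mm. Origin: centre of its underside; its top, where the board is laid, is 14 mm above the origin and 32 to 35 mm above the worktop (shimmed, different each time). Axes as the sander's.
- board: Loose pine board, 40 x 120 x 20 mm (x, y, z), 40 to 85 g, the longer of the two pine pieces; its length is its y axis. Origin: centre of its underside. It starts on the brown hardboard sheet (4 mm thick) to the right of the blue vise (98 mm high).
- board_top (a point): Centre of the board's top face, 20 mm above the board's origin.
- drum_head: Head of the sander that slides on the columns with drum, hood (50 mm deep in x) and motor. Origin at point drum_low, axes as the sander's.
- drum_low (a point): Lowest point of the brown abrasive drum (36 mm in diameter, 104 mm long along the sander's y), at the middle of its length. Moves up and down with the head. Its height over the board's top is the gap; at the start 4 to 11 mm are free above a board on the table.
- ring_grip (a point): On the axis of the height ring, at a good TCP height to grip (194 mm above the worktop). The ring is a knurled aluminium cylinder 56 mm in diameter, from 174 to 202 mm above the worktop, above the bridge and free all round: fingertips may go down to 175 mm. Pinch it across from above, at any angle.
- ring_pointer (a point): Outer end of the dark raised ridge on top of the ring, 24 mm from its axis: shows which way the ring is turned.
- height_ring (a joint): Ring angle in rad, 0 to 5.236, growing clockwise seen from above, which lowers the drum 3.82 mm per rad. It clicks in at every multiple of 0.262 rad (15 degrees, 1 mm of height), taking 0.05 to 0.1 N m; the ring stays where it is left. The drum meets the board at a different angle each time; from there it stiffens by about 0.13 N m per 0.1 rad (some 90 N per mm at the drum).
- short_block: Short pine block 38 x 60 x 19 mm, a bystander behind the vise; leave it.
- hex_key_set: Red folding hex key set, 35 x 100 x 24 mm, a bystander; leave it.
- spring_clamp_b: Black spring clamp, 82 x 132 x 22 mm, a bystander at the right; leave it.
- pencil: Pencil, 123 mm long, a bystander in front of the sander; leave it.

How it is judged:
By the outcome, as a careful person would: the job done as asked, in the order asked, and still so for the second after the job is handed in, with the robot touching nothing.
It also fails if it takes over 69 s, if anything falls off the work surface, if the arm or the gripper's body presses on something with over 40 N, if the wrist force passes 120 N, or if a joint passes its speed limit or range.

ROBOT

A 6-joint arm with a two-finger parallel gripper is mounted at the origin on a cart in front of the work surface, level with it; the furniture and walls round the work are solid. World frame = base frame: x ahead of the robot, y to its left, z up, the work surface at z = 0. Lengths are in m, angles in rad, forces in N, time in s.
With the tool pointing down it reaches from about 0.4 to 0.925 m from the base axis. Payload 12.5 kg.
Tool frame: the origin (TCP) lies between the finger pads, 19 mm behind the fingertips; this is the grasp point; z points along the fingers, y is the line along which they close (so a half turn about z gives the same grasp; the last joint's range is limited). The gripper opens to 95 mm and grips with 3 to 60 N. Pads are 20 mm wide; open, the fingers measure 119 mm over their backs; the gripper's body (75 mm by 180 mm) begins 59 mm behind the grasp point.
Start: joints at [1.086, 0.491, 1.559, -0, 1.092, -0.106], TCP at [0.231, 0.581, 0.233] pointing down, gripper open.
Joint ranges: [-3.1, 3.1], [-0.84, 2.19], [0.05, 2.79], [-1.13, 4.28], [0.06, 2.93], [-2.69, 2.69]. Speed limits (rad/s): [2.22, 2.22, 2.79, 3.14, 3.14, 3.14].

INTERFACE

Orientations are given as [roll, pitch, yaw] about the fixed x, y, z axes, in that order (R = Rz(yaw) Ry(pitch) Rx(roll)).
In Python, from workcell import ctrl, viewer, close_job gives the robot as it stands. The module is installed in compiled form; this text tells all that it offers.
- The arm moves only by the tool move_arm, never from a script. Its argument "series" is a list of rows, each a list of 5 numbers: the closure, from 0 (fully open) to 1 (shut), then the shift along the tool's x, y, z in mm, then the turn about the tool's z in degrees. In form: [[fingers, dx, dy, dz, spin], ...]. A call has 1 to 5 rows; each row shifts and turns the commanded pose from where the row before left it, along the tool's axes as they then stand; what a row does not reach is not made up. A row lasts 1/12 s, in which the tool goes at most 41.7 mm and 7.16 degrees, less where a joint would pass 70% of its speed; a pose out of reach is approached as far as the arm can. A call with a gripper value outside its range is refused whole. The fingers move at their own pace and stop on an object; the grip force is fixed at half the most. Time passes only in rows, so rows that do not move let the fingers close. It gives the time, the measured TCP pose, the force, the opening and the grip force at its end, in the units of the state.
- ctrl.get_obs(): the state, without advancing time (a new reading comes with each control period).
- viewer.snapshot(name): name is "side" or "top"; returns the picture (400x640x3 uint8, red, green, blue); there is no depth.
- viewer.calibration(name): a dict with "fx", "fy", "cx", "cy" (pixels), "D" ([k1, k2, p1, p2, k3] as OpenCV has them; the pictures are not rectified), "T" (4x4, takes a point from camera to world coordinates). Camera axes: x right, y down, z forward; pixel columns grow to the right and rows downward; lengths in m; the calibration is good to about 2 mm. A picture is of the moment at which its call begins. calibration takes no time and is no camera call.
- close_job(): hands the job in; it is judged then, once.
The state is a dict: "t": time; "joints": joint angles; "qvel": joint speeds; "joint_torque": joint torques, N m; "tcp_pos": TCP position; "tcp_rot": TCP orientation; "ft_force": force on the tool from outside, world axes, zero at the start; "ft_torque": the same for the moment, N m; "gripper_width": finger opening in m; "gripper_force": force on a finger pad.
Only numpy, scipy, OpenCV 4.12 (cv2) and the standard library are available. Lean on these libraries where they do the work, as an engineer would, in place of code of your own. Each camera call takes 0.05 s, during which the arm holds its last target. There are 200 camera calls.

## Working session

There is one attempt and no reset: what is moved stays moved. The work goes in short steps, Python scripts to look and compute and a tool call to move; the robot and the scene stay as the last step left them, time stands still between calls to the robot, and variables do not carry over. Pictures are saved under pics/ and viewed, at most 10 in all, crops included, and the job is handed in when it is done.

Besides the shell and the picture viewer there is one more tool, called by a JSON object that holds its "method" and its "body". move_arm: Moves the arm, as the interface text tells. Its arguments: {"type":"object","properties":{"series":{"type":"array"}},"required":["series"]}

```bash
mkdir -p pics; cat > h.py <<'E'
import numpy as np, cv2
from workcell import ctrl, viewer
def snap(n,f):
    im=viewer.snapshot(n); cv2.imwrite('pics/'+f,im[:,:,::-1]); return im
def ray(n,uv):
    c=viewer.calibration(n); K=np.array([[c['fx'],0,c['cx']],[0,c['fy'],c['cy']],[0,0,1]])
    p=cv2.undistortPoints(np.array([[uv]],float),K,np.array(c['D']))[0,0]
    T=np.array(c['T']); return T[:3,3],T[:3,:3]@np.array([p[0],p[1],1])
def onz(n,uv,z):
    o,d=ray(n,uv); return o+d*(z-o[2])/d[2]
def proj(n,P):
    c=viewer.calibration(n); K=np.array([[c['fx'],0,c['cx']],[0,c['fy'],c['cy']],[0,0,1]])
    T=np.linalg.inv(np.array(c['T'])); r=cv2.Rodrigues(T[:3,:3])[0]
    return cv2.projectPoints(np.array(P,float).reshape(-1,3),r,T[:3,3],K,np.array(c['D']))[0][:,0]
def tri(a,b):
    (o1,d1),(o2,d2)=ray('top',a),ray('side',b)
    A=np.array([d1,-d2]).T; s=np.linalg.lstsq(A,o2-o1,rcond=None)[0]
    p,q=o1+s[0]*d1,o2+s[1]*d2; return (p+q)/2,np.linalg.norm(p-q)
E
python3 - <<'E'
from h import *
snap('top','t0.png');snap('side','s0.png')
for n in('top','side'):
    c=viewer.calibration(n);print(n,c['fx'],np.round(c['T'],3).tolist())
o=ctrl.get_obs();print(o)
E
```

```text
top 426.37112999050277 [[0.027, -0.991, 0.133, 0.404], [-1.0, -0.026, 0.006, -0.084], [-0.002, -0.133, -0.991, 1.054], [0.0, 0.0, 0.0, 1.0]]
side 363.5502490432722 [[0.804, -0.273, 0.528, 0.008], [-0.594, -0.356, 0.721, -0.773], [-0.009, -0.894, -0.449, 0.589], [0.0, 0.0, 0.0, 1.0]]
{'t': 0.1, 'joints': array([ 1.08636997e+00,  4.91483321e-01,  1.55939595e+00, -1.05495048e-05,
        1.09167218e+00, -1.05592234e-01]), 'qvel': array([ 0.00286415, -0.00269608, -0.00228798, -0.00057133,  0.00049164,
        0.00100255]), 'joint_torque': array([ 1.97072950e-03, -6.13616967e+01, -2.58610618e+01,  6.94820867e-02,
        4.70328424e-02, -6.07950000e-06]), 'tcp_pos': array([0.23103439, 0.58052234, 0.23292752]), 'tcp_rot': array([-3.14063822e+00, -9.17481600e-05,  2.76276335e+00]), 'ft_force': array([ 1.17793901,  0.35853716, -0.65168006]), 'ft_torque': array([ 0.00638875,  0.00486955, -0.00754398]), 'gripper_force': 0.0, 'gripper_width': 0.09525219646124017}
```

View pics/t0.png

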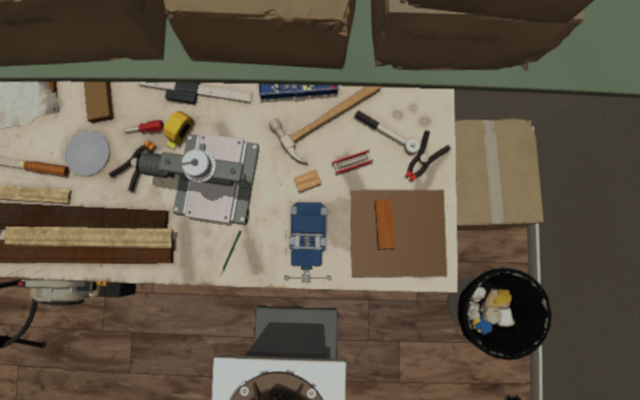

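View pics/s0.png

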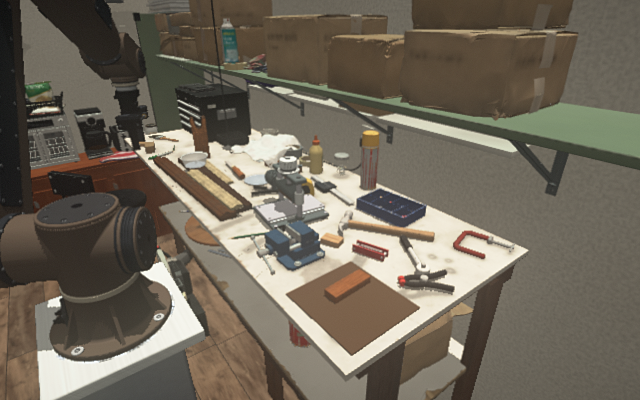

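The top view shows the board at about (385,224) on the brown sheet, the ring at about (197,163), and the table plate around (215,180). In the side view the board is at (348,285) and the ring at (288,163). Next I'll measure them.

```bash
python3 - <<'E'
from h import *
R={}
for n,f,box in(('top','t0.png',(355,190,415,270)),('side','s0.png',(300,255,400,320))):
    im=cv2.imread('pics/'+f); hsv=cv2.cvtColor(im,cv2.COLOR_BGR2HSV)
    x0,y0,x1,y1=box; m=np.zeros(im.shape[:2],np.uint8)
    s=hsv[y0:y1,x0:x1]; m[y0:y1,x0:x1]=((s[...,1]>150)&(s[...,2]>110))*255
    c=max(cv2.findContours(m,0,2)[0],key=cv2.contourArea)
    r=cv2.minAreaRect(c); print(n,cv2.contourArea(c),r); R[n]=(r,c)
    print(cv2.boxPoints(r).round(1).tolist())
    q=cv2.approxPolyDP(c,3,True)[:,0]; print('poly',q.tolist())
b=cv2.boxPoints(R['top'][0])
P=np.array([onz('top',p,.024) for p in b]);print(P.round(4),P.mean(0))
e=np.diff(np.vstack([P,P[:1]]),axis=0);print(np.linalg.norm(e,axis=1),np.degrees(np.arctan2(e[:,1],e[:,0])))
t=cv2.imread('pics/t0.png')[125:230,130:265]; s=cv2.imread('pics/s0.png')[140:240,235:345]
cv2.imwrite('pics/c0.png',np.vstack([cv2.resize(t,None,fx=4,fy=4,interpolation=3)[:,:540]*1]))
a=cv2.resize(t,(400,311),interpolation=3); bb=cv2.resize(s,(400,364),interpolation=3)
a=cv2.resize(t,(398,310),interpolation=2);o=np.zeros((420,800,3),np.uint8)
o[:310,:398]=a;o[:364,400:]=bb;cv2.imwrite('pics/c0.png',o)
E
```

```text
top 723.5 ((384.9823303222656, 223.2345428466797), (49.02450180053711, 16.297157287597656), 86.18592071533203)
[[375.20001220703125, 199.3000030517578], [391.5, 198.1999969482422], [394.70001220703125, 247.1999969482422], [378.5, 248.1999969482422]]
poly [[376, 200], [379, 247], [394, 247], [391, 199]]
side 0.0 ((332.0, 293.0), (0.0, 0.0), 0.0)
[[332.0, 293.0], [332.0, 293.0], [332.0, 293.0], [332.0, 293.0]]
poly [[332, 293]]
[[ 0.5392 -0.2219  0.024 ]
 [ 0.5429 -0.2617  0.024 ]
 [ 0.4244 -0.2701  0.024 ]
 [ 0.4209 -0.2309  0.024 ]] [ 0.48183186 -0.24616637  0.024     ]
[0.03991839 0.11878947 0.03935385 0.11865387] [ -84.64818593 -175.92267793   95.17069745    4.34861772]
```

View pics/c0.png

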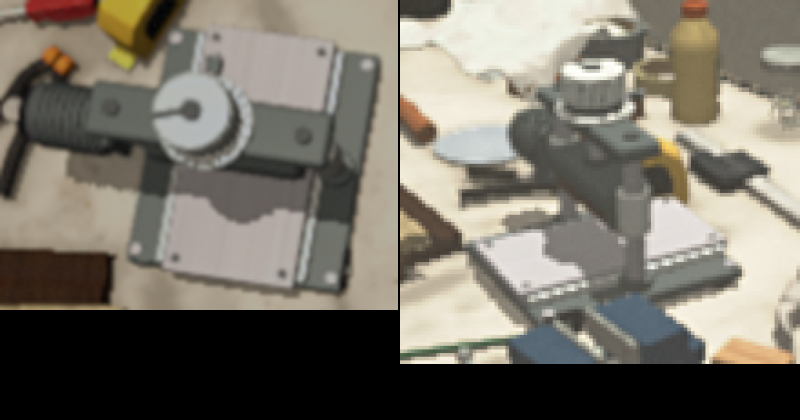

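The crop shows the ring top's centre at about top (196.1,162.3) and side (287.8,160.3), with the pointer ridge towards the motor (left). The plate corners are clear in the top view, and the drum hood runs under the bridge. I'll compute poses from these.

```bash
cat >> h.py <<'E'
def to(x=None,y=None,z=None,yaw=None,frm=None):
    "tool-axis shift (mm) and spin (deg) to a world target, tool down"
    o=ctrl.get_obs(); p=np.array(o['tcp_pos']) if frm is None else np.array(frm[:3]); w=o['tcp_rot'][2] if frm is None else np.radians(frm[3])
    t=np.array([p[i] if v is None else v for i,v in enumerate((x,y,z))])-p
    c,s=np.cos(w),np.sin(w)
    sp=0 if yaw is None else (np.degrees(w)-yaw+180)%360-180
    print('pos',p.round(4),'yaw',np.degrees(w).round(1),'-> dx %.1f dy %.1f dz %.1f spin %.1f'%(1e3*(c*t[0]+s*t[1]),1e3*(s*t[0]-c*t[1]),-1e3*t[2],sp))
E
python3 - <<'E'
from h import *
k=398/135;T=lambda u,v:(130+u/k,125+v/k)
S=lambda u,v:(235+(u-400)/3.636,140+v/3.64)
print('ring',tri(T(195,110),S(592,70)),onz('top',T(195,110),.202))
C=[T(*a) for a in((215,28),(335,42),(295,287),(165,268))]
P=np.array([onz('top',p,.034) for p in C]);print(P.round(4),P.mean(0))
e=np.diff(np.vstack([P,P[:1]]),axis=0);print(np.linalg.norm(e,axis=1),np.degrees(np.arctan2(e[:,1],e[:,0])))
# near-right corner triangulated for table height: top crop (295,287), side crop (525,292)
print('corners',tri(T(295,287),S(527,290)),tri(T(165,268),S(472,243)),tri(T(335,42),S(727,240)))
# board top corner in side
im=cv2.imread('pics/s0.png');h=cv2.cvtColor(im,cv2.COLOR_BGR2HSV);print(h[285,348],h[300,330],h[310,350])
s=h[255:325,290:410];m=((s[...,0]<14)&(s[...,1]>110)&(s[...,2]>115)).astype(np.uint8)
c=max(cv2.findContours(m,0,2)[0],key=cv2.contourArea);r=cv2.minAreaRect(c);print(cv2.contourArea(c),r,(cv2.approxPolyDP(c,2,True)[:,0]+[290,255]).tolist())
print('boardproj',proj('side',[[.482,-.246,.024],[.539,-.222,.024],[.543,-.262,.024],[.424,-.27,.024],[.421,-.231,.024]]).round(1).tolist())
print('pointer',np.degrees(np.arctan2(*(onz('top',T(155,120),.202)-onz('top',T(195,110),.202))[[1,0]])))
to(.45,.45,.28,184.2)
E
```

```text
ring (array([0.58348833, 0.16931456, 0.20020934]), np.float64(0.0014233963578259058)) [0.58249825 0.16914299 0.202     ]
[[0.6884 0.2068 0.034 ]
 [0.6786 0.1048 0.034 ]
 [0.4728 0.1272 0.034 ]
 [0.4853 0.2352 0.034 ]] [0.58126024 0.16849608 0.034     ]
[0.10251983 0.20702629 0.10878538 0.20515682] [-95.51095128 173.79362804  83.41386852  -7.95791683]
corners (array([0.47620483, 0.12478135, 0.03575093]), np.float64(0.008157345110094399)) (array([0.48534962, 0.2351351 , 0.03410223]), np.float64(0.0002442853026154849)) (array([0.6816342 , 0.10461693, 0.02904295]), np.float64(0.00401382594446123))
[ 12 148 184] [14 81 85] [ 14 100 123]
510.5 ((57.37447738647461, 27.293800354003906), (13.741456031799316, 45.198246002197266), 58.671302795410156) [[370, 276], [358, 269], [325, 289], [336, 297]]
boardproj [[347.0, 281.9], [357.8, 268.7], [369.8, 275.8], [334.6, 296.9], [323.3, 288.6]]
pointer 105.63482399140872
pos [0.231  0.5805 0.2329] yaw 158.3 -> dx -251.7 dy -40.3 dz -47.1 spin -25.9
```

{"method": "move_arm", "body": {"series": [[0,0,0,-15,-6.5],[0,0,0,-15,-6.5],[0,0,0,-15,-6.5],[0,0,0,-15,-6.5]]}}

```text
t: 0.43
tcp_pos: [0.231, 0.5806, 0.2937]
tcp_rot: [-3.141, -0.0, -3.061]
ft_force: [-0.3, -0.2, -0.2]
gripper_width: 0.0952
gripper_force: 0.0
```

{"method": "move_arm", "body": {"series": [[0,-35,-24.5,0,0],[0,-35,-24.5,0,0],[0,-35,-24.5,0,0],[0,-35,-24.5,0,0],[0,-35,-24.5,0,0]]}}

```text
t: 0.85
tcp_pos: [0.4115, 0.4731, 0.2933]
tcp_rot: [-3.141, -0.0, -3.066]
ft_force: [0.4, -0.2, 0.6]
gripper_width: 0.095
gripper_force: 0.0
```

{"method": "move_arm", "body": {"series": [[0,-34,-24.5,0,0],[0,4,-38,0,0],[0,4,-38,0,0],[0,4,-38,0,0],[0,4,-38,0,0]]}}

```text
t: 1.27
tcp_pos: [0.4408, 0.298, 0.2929]
tcp_rot: [-3.141, -0.001, -3.067]
ft_force: [1.2, 0.1, 0.0]
gripper_width: 0.0951
gripper_force: 0.0
```

{"method": "move_arm", "body": {"series": [[0,4,-38,0,0],[0,4,-38,0,0],[0,4,-38,0,0],[0,4,-38,0,0],[0,4,-38,0,0]]}}

```text
t: 1.68
tcp_pos: [0.4349, 0.1072, 0.2933]
tcp_rot: [3.142, -0.0, -3.066]
ft_force: [2.2, 0.3, -0.2]
gripper_width: 0.0951
gripper_force: 0.0
```

{"method": "move_arm", "body": {"series": [[0,4,-38,0,0],[0,4,-38,0,0],[0,4,-38,0,0],[0,4,-38,0,0],[0,4,-38,0,0]]}}

```text
t: 2.1
tcp_pos: [0.4292, -0.0839, 0.2934]
tcp_rot: [3.141, 0.0, -3.067]
ft_force: [2.2, -0.5, 0.3]
gripper_width: 0.0952
gripper_force: 0.0
```

{"method": "move_arm", "body": {"series": [[0,4,-38,0,0],[0,4,-38,0,0],[0,4,-38,0,0],[0,0,0,0,0]]}}

```text
t: 2.43
tcp_pos: [0.4261, -0.2018, 0.293]
tcp_rot: [-3.141, -0.0, -3.071]
ft_force: [-0.5, 0.7, -0.9]
gripper_width: 0.0955
gripper_force: 0.0
```

```bash
python3 - <<'E'
from h import *
to(.440,-.249,.08,184.2)
E
```

```text
pos [ 0.4261 -0.2018  0.293 ] yaw -175.9 -> dx -10.5 dy -48.1 dz 213.0 spin -0.1
```

{"method": "move_arm", "body": {"series": [[0,-5,-24,20,0],[0,-5.5,-24,40,0],[0,0,0,40,0],[0,0,0,40,0],[0,0,0,40,0]]}}

```text
t: 2.85
tcp_pos: [0.4393, -0.241, 0.1163]
tcp_rot: [-3.142, 0.0, -3.067]
ft_force: [2.1, -1.3, 0.1]
gripper_width: 0.0948
gripper_force: 0.0
```

{"method": "move_arm", "body": {"series": [[0,0,0,30,0],[0,0,0,20,0],[0,0,0,10,0],[0,0,0,5,0],[0,0,0,0,0]]}}

```text
t: 3.27
tcp_pos: [0.4397, -0.2409, 0.0526]
tcp_rot: [3.141, -0.001, -3.066]
ft_force: [0.9, -0.5, 0.2]
gripper_width: 0.095
gripper_force: 0.0
```

```bash
python3 - <<'E'
from h import *
to(.440,-.249,.026,184.2)
t=snap('top','t1.png');s=snap('side','s1.png')
o=np.hstack([cv2.resize(t[170:290,330:450],(400,400),interpolation=2),cv2.resize(s[230:340,285:395],(400,400),interpolation=2)])
cv2.imwrite('pics/c1.png',o[:,:,::-1])
E
```

```text
pos [ 0.4397 -0.2409  0.0526] yaw -175.7 -> dx 0.3 dy -8.1 dz 26.6 spin 0.1
```

View pics/c1.png

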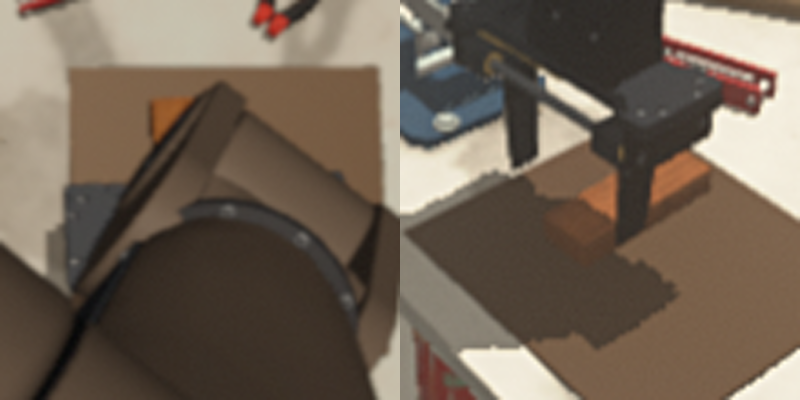

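The side crop shows the board's near end between the open fingers (finger tips at about (520,160) and (630,240) in the crop). Moving down to grip.

{"method": "move_arm", "body": {"series": [[0,0,-8,10,0],[0,0,0,13,0],[0,0,0,3.5,0],[0,0,0,0,0],[1,0,0,0,0]]}}

```text
t: 3.78
tcp_pos: [0.4403, -0.2493, 0.0267]
tcp_rot: [-3.142, 0.0, -3.067]
ft_force: [0.0, -0.1, -0.9]
gripper_width: 0.0921
gripper_force: 0.0
```

{"method": "move_arm", "body": {"series": [[1,0,0,0,0],[1,0,0,0,0],[1,0,0,0,0],[1,0,0,0,0],[1,0,0,0,0]]}}

```text
t: 4.2
tcp_pos: [0.4403, -0.2491, 0.0266]
tcp_rot: [-3.141, 0.0, -3.067]
ft_force: [-0.8, 0.5, -0.3]
gripper_width: 0.0605
gripper_force: 0.0
```

{"method": "move_arm", "body": {"series": [[1,0,0,0,0],[1,0,0,-5,0],[1,0,0,-15,0],[1,0,0,-30,0],[1,0,0,-40,0]]}}

```text
t: 4.62
tcp_pos: [0.4393, -0.2484, 0.116]
tcp_rot: [3.139, -0.003, -3.067]
ft_force: [1.3, -0.3, 0.3]
gripper_width: 0.027
gripper_force: 0.0
```

{"method": "move_arm", "body": {"series": [[1,0,0,-40,0],[1,0,0,-40,0],[1,0,0,-15,0],[1,0,0,0,0]]}}

```text
t: 4.95
tcp_pos: [0.4412, -0.2497, 0.2156]
tcp_rot: [-3.137, 0.005, -3.066]
ft_force: [-0.0, 0.0, 0.1]
gripper_width: 0.0023
gripper_force: 0.0
```

```bash
python3 - <<'E'
from h import *
to(.441,.1853,.21,184.2)
E
```

```text
pos [ 0.4412 -0.2497  0.2156] yaw -175.7 -> dx -32.5 dy 433.8 dz 5.6 spin 0.1
```

I lifted before the slow fingers had closed. I'll open them and go back down, after checking the board hasn't moved.

{"method": "move_arm", "body": {"series": [[0,0,0,0,0],[0,0,0,0,0],[0,0,0,0,0],[0,0,0,0,0],[0,0,0,0,0]]}}

```text
t: 5.37
tcp_pos: [0.44, -0.2489, 0.2105]
tcp_rot: [3.14, -0.001, -3.067]
ft_force: [-0.3, 0.7, 0.0]
gripper_width: 0.0303
gripper_force: 0.0
```

{"method": "move_arm", "body": {"series": [[0,0,0,0,0],[0,0,0,0,0],[0,0,0,0,0],[0,0,0,0,0],[0,0,0,0,0]]}}

```text
t: 5.78
tcp_pos: [0.4402, -0.2491, 0.2114]
tcp_rot: [3.141, 0.0, -3.067]
ft_force: [-0.8, -0.8, 0.6]
gripper_width: 0.0635
gripper_force: 0.0
```

```bash
python3 - <<'E'
from h import *
s=snap('side','s2.png')
h=cv2.cvtColor(s[255:325,290:410],cv2.COLOR_RGB2HSV);m=((h[...,0]<14)&(h[...,1]>110)&(h[...,2]>115)).astype(np.uint8)
c=max(cv2.findContours(m,0,2)[0],key=cv2.contourArea);print(cv2.contourArea(c),(cv2.approxPolyDP(c,2,True)[:,0]+[290,255]).tolist())
print(ctrl.get_obs()['gripper_width']);to(.440,-.249,.026,184.2)
E
```

```text
492.5 [[370, 276], [358, 269], [326, 289], [337, 296]]
0.06753973728112442
pos [ 0.4402 -0.2491  0.2114] yaw -175.7 -> dx 0.2 dy 0.1 dz 185.4 spin 0.1
```

{"method": "move_arm", "body": {"series": [[0.2,0,0,40,0],[0.2,0,0,40,0],[0.2,0,0,40,0],[0.2,0,0,35,0],[0.2,0,0,20,0]]}}

```text
t: 6.25
tcp_pos: [0.4392, -0.2484, 0.0333]
tcp_rot: [3.139, -0.002, -3.067]
ft_force: [-0.6, -0.3, 0.3]
gripper_width: 0.076
gripper_force: 0.0
```

{"method": "move_arm", "body": {"series": [[0.2,0,0,10,0],[0.2,0,0,0,0],[1,0,0,0,0],[1,0,0,0,0],[1,0,0,0,0]]}}

```text
t: 6.67
tcp_pos: [0.4407, -0.2494, 0.0277]
tcp_rot: [-3.14, 0.002, -3.067]
ft_force: [-0.7, -0.1, 0.1]
gripper_width: 0.0615
gripper_force: 0.0
```

{"method": "move_arm", "body": {"series": [[1,0,0,0,0],[1,0,0,0,0],[1,0,0,0,0],[1,0,0,0,0],[1,0,0,0,0]]}}

```text
t: 7.08
tcp_pos: [0.4404, -0.2491, 0.0269]
tcp_rot: [-3.141, 0.001, -3.066]
ft_force: [-0.1, 0.3, 5.6]
gripper_width: 0.0396
gripper_force: 30.0
```

{"method": "move_arm", "body": {"series": [[1,0,0,-2,0],[1,0,0,-10,0],[1,0,0,-22,0],[1,0,0,-32,0],[1,0,0,-32,0]]}}

```text
t: 7.5
tcp_pos: [0.4397, -0.2487, 0.1257]
tcp_rot: [3.14, -0.001, -3.067]
ft_force: [-0.1, 0.3, -1.0]
gripper_width: 0.0399
gripper_force: 30.0
```

{"method": "move_arm", "body": {"series": [[1,0,0,-32,0],[1,0,0,-27,0],[1,0,8,-18,0],[1,0,18,-9,0],[1,-2.5,30,0,0]]}}

```text
t: 7.92
tcp_pos: [0.4389, -0.1941, 0.2132]
tcp_rot: [-3.139, 0.004, -3.069]
ft_force: [0.5, -0.0, -0.7]
gripper_width: 0.04
gripper_force: 30.0
```

{"method": "move_arm", "body": {"series": [[1,-3,34,0,0],[1,-3,34,0,0],[1,-3,34,0,0],[1,-3,34,0,0],[1,-3,34,0,0]]}}

```text
t: 8.33
tcp_pos: [0.4402, -0.0208, 0.2112]
tcp_rot: [-3.142, 0.001, -3.067]
ft_force: [-0.3, -0.4, -1.2]
gripper_width: 0.0398
gripper_force: 30.0
```

{"method": "move_arm", "body": {"series": [[1,-3,34,0,0],[1,-3,34,0,0],[1,-3,34,0,0],[1,-3,34,0,0],[1,-3,34,0,0]]}}

```text
t: 8.75
tcp_pos: [0.4424, 0.1499, 0.2112]
tcp_rot: [3.141, 0.0, -3.067]
ft_force: [0.9, 0.3, -0.9]
gripper_width: 0.0397
gripper_force: 30.0
```

{"method": "move_arm", "body": {"series": [[1,0,24,0,2],[1,0,14,0,3],[1,0,0,0,3.5],[1,0,0,0,2.3],[1,0,0,0,0]]}}

```text
t: 9.17
tcp_pos: [0.4402, 0.1865, 0.211]
tcp_rot: [3.141, 0.0, 3.027]
ft_force: [0.1, -1.3, -1.3]
gripper_width: 0.0396
gripper_force: 30.0
```

```bash
python3 - <<'E'
from h import *
to(.441,.1853,.0565,173.4);print(ctrl.get_obs()['gripper_force'],ctrl.get_obs()['ft_force'])
s=snap('side','s3.png')
cv2.imwrite('pics/c3.png',cv2.resize(s[120:250,180:350],(800,612)[:1]+(600,),interpolation=2)[:,:,::-1])
E
```

```text
pos [0.4402 0.1865 0.211 ] yaw 173.4 -> dx -0.9 dy -1.1 dz 154.5 spin 0.0
29.96258318424225 [ 0.12506494 -1.32592213 -1.28770722]
```

View pics/c3.png

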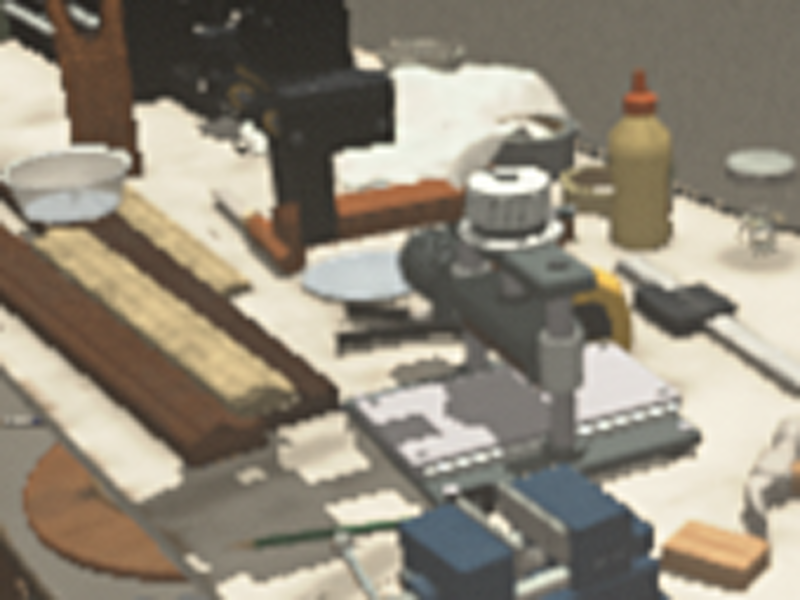

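The board hangs level in the gripper and the sander ahead is clear. Lowering in front of the drum.

{"method": "move_arm", "body": {"series": [[1,-0.5,-1,15,0],[1,0,0,35,0],[1,0,0,40,0],[1,0,0,35,0],[1,0,0,18,0]]}}

```text
t: 9.63
tcp_pos: [0.4399, 0.1845, 0.0647]
tcp_rot: [-3.141, -0.003, 3.029]
ft_force: [-0.2, -0.5, -0.8]
gripper_width: 0.0399
gripper_force: 30.0
```

{"method": "move_arm", "body": {"series": [[1,0,0,7,0],[1,0,0,0,0],[1,0,0,0,0]]}}

```text
t: 9.88
tcp_pos: [0.4414, 0.1851, 0.0612]
tcp_rot: [3.141, 0.0, 3.028]
ft_force: [0.3, 0.2, -0.3]
gripper_width: 0.0399
gripper_force: 30.0
```

{"method": "move_arm", "body": {"series": [[1,0,0,1,0],[1,0,0,0,0]]}}

```text
t: 10.05
tcp_pos: [0.4416, 0.1853, 0.0607]
tcp_rot: [3.141, 0.002, 3.028]
ft_force: [0.8, -0.2, -0.5]
gripper_width: 0.0397
gripper_force: 30.0
```

{"method": "move_arm", "body": {"series": [[1,0,0,1,0],[1,0,0,0,0]]}}

```text
t: 10.22
tcp_pos: [0.4412, 0.1852, 0.0591]
tcp_rot: [3.141, 0.001, 3.028]
ft_force: [0.4, -0.0, -1.3]
gripper_width: 0.0396
gripper_force: 30.0
```

{"method": "move_arm", "body": {"series": [[1,0,0,0.8,0],[1,0,0,0,0]]}}

```text
t: 10.38
tcp_pos: [0.441, 0.1852, 0.0578]
tcp_rot: [3.141, 0.0, 3.028]
ft_force: [0.9, -0.3, -0.3]
gripper_width: 0.0399
gripper_force: 30.0
```

{"method": "move_arm", "body": {"series": [[1,0,0,0.8,0],[1,0,0,0,0]]}}

```text
t: 10.55
tcp_pos: [0.4409, 0.1851, 0.0568]
tcp_rot: [3.142, -0.0, 3.028]
ft_force: [0.2, 0.4, -0.3]
gripper_width: 0.0399
gripper_force: 30.0
```

{"method": "move_arm", "body": {"series": [[1,-8,0,0,0],[1,-12,0,0,0],[1,-12,0,0,0],[1,-12,0,0,0],[1,-12,0,0,0]]}}

```text
t: 10.97
tcp_pos: [0.4978, 0.1787, 0.0568]
tcp_rot: [3.141, 0.0, 3.028]
ft_force: [-0.2, 0.3, -0.7]
gripper_width: 0.0396
gripper_force: 30.0
```

{"method": "move_arm", "body": {"series": [[1,-10,0,0,0],[1,-4,0,0,0],[1,0,0,0,0],[1,0,0,0.7,0],[1,0,0,0,0]]}}

```text
t: 11.38
tcp_pos: [0.5101, 0.1772, 0.0562]
tcp_rot: [3.142, -0.0, 3.028]
ft_force: [-0.0, -0.3, -0.3]
gripper_width: 0.0399
gripper_force: 30.0
```

{"method": "move_arm", "body": {"series": [[1,0,0,0.7,0],[1,0,0,0,0]]}}

```text
t: 11.55
tcp_pos: [0.5101, 0.1772, 0.0561]
tcp_rot: [3.142, 0.0, 3.028]
ft_force: [-1.8, -2.5, 9.4]
gripper_width: 0.0399
gripper_force: 30.0
```

Resting on the table. Releasing.

{"method": "move_arm", "body": {"series": [[0.3,0,0,0,0],[0.3,0,0,0,0],[0.3,0,0,0,0],[0.3,0,0,0,0],[0.3,0,0,-2,0]]}}

```text
t: 11.97
tcp_pos: [0.5103, 0.1772, 0.0571]
tcp_rot: [-3.141, -0.001, 3.028]
ft_force: [-0.1, 0.7, -0.8]
gripper_width: 0.0651
gripper_force: 0.0
```

{"method": "move_arm", "body": {"series": [[0,6,0,-8,0],[0,15,0,-25,0],[0,15,0,-40,0],[0,0,0,-40,0],[0,0,0,-40,0]]}}

```text
t: 12.38
tcp_pos: [0.4735, 0.1812, 0.2116]
tcp_rot: [-3.141, -0.001, 3.029]
ft_force: [0.8, -0.1, 0.3]
gripper_width: 0.0926
gripper_force: 0.0
```

{"method": "move_arm", "body": {"series": [[0,0,0,-35,0],[0,20,0,0,-5],[0,20,0,0,-7],[0,0,0,0,-7],[0,0,0,0,-7]]}}

```text
t: 12.8
tcp_pos: [0.4338, 0.1841, 0.2454]
tcp_rot: [3.142, 0.001, -2.795]
ft_force: [0.6, -0.2, 0.1]
gripper_width: 0.0951
gripper_force: 0.0
```

```bash
python3 - <<'E'
from h import *
to(.5825,.1692,.194);print(ctrl.get_obs()['joints'].round(2))
t=snap('top','t4.png');s=snap('side','s4.png')
o=np.hstack([cv2.resize(t[125:245,140:260],(400,400),interpolation=2),cv2.resize(s[140:250,235:345],(400,400),interpolation=2)])
cv2.imwrite('pics/c4.png',o[:,:,::-1])
E
```

```text
pos [0.4338 0.1841 0.2454] yaw -160.1 -> dx -134.8 dy -64.5 dz 51.4 spin 0.0
[ 0.26  0.26  1.91  0.    0.98 -1.66]
```

View pics/c4.png

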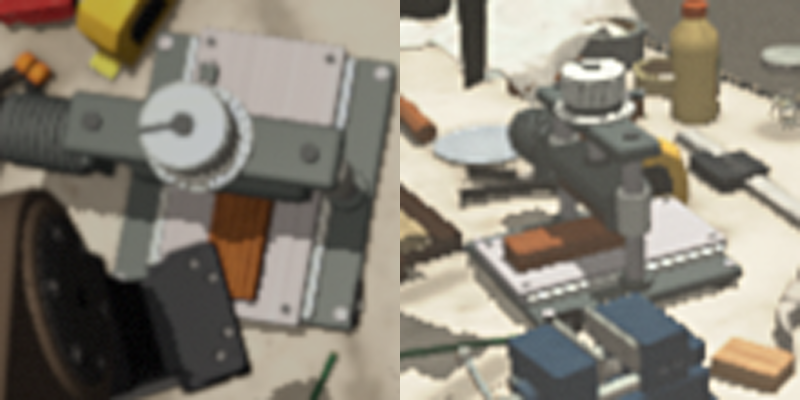

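The board lies flat, aligned with the feed and under the drum (top crop (240,240)), and the ring is unchanged. Now moving to the ring.

{"method": "move_arm", "body": {"series": [[0,-30,-14.5,0,0],[0,-35,-17,0,0],[0,-35,-17,0,0],[0,-25,-12,0,0],[0,-10,-4,0,0]]}}

```text
t: 13.32
tcp_pos: [0.587, 0.1674, 0.244]
tcp_rot: [-3.141, 0.0, -2.808]
ft_force: [-0.3, 0.3, -1.0]
gripper_width: 0.0947
gripper_force: 0.0
```

{"method": "move_arm", "body": {"series": [[0,0,0,20,0],[0,0,0,20,0],[0,0,0,11,0],[0,0,0,0,0],[0,0,0,0,0]]}}

```text
t: 13.73
tcp_pos: [0.5839, 0.1683, 0.1936]
tcp_rot: [3.141, -0.001, -2.803]
ft_force: [0.6, -0.5, 0.0]
gripper_width: 0.0948
gripper_force: 0.0
```

```bash
python3 - <<'E'
from h import *
to(.5825,.1692,.194);print(ctrl.get_obs()['joints'].round(2))
E
```

```text
pos [0.5839 0.1683 0.1936] yaw -160.6 -> dx 1.1 dy 1.3 dz -0.4 spin 0.0
[ 0.17  0.51  1.65  0.    0.99 -1.74]
```

{"method": "move_arm", "body": {"series": [[1,1,1,0,0],[1,0,0,0,0],[1,0,0,0,0],[1,0,0,0,0],[1,0,0,0,0]]}}

```text
t: 14.15
tcp_pos: [0.5829, 0.1689, 0.1939]
tcp_rot: [-3.142, 0.001, -2.801]
ft_force: [-0.5, -0.5, -0.3]
gripper_width: 0.0675
gripper_force: 0.0
```

{"method": "move_arm", "body": {"series": [[1,0,0,0,0],[1,0,0,0,0],[1,0,0,0,0],[1,0,0,0,0]]}}

```text
t: 14.48
tcp_pos: [0.5819, 0.1715, 0.1938]
tcp_rot: [3.137, 0.0, -2.802]
ft_force: [-5.4, 17.4, 2.4]
gripper_width: 0.0555
gripper_force: 30.0
```

```bash
cat > st.py <<'E'
from h import *
o=ctrl.get_obs();print('yaw %.2f'%np.degrees(o['tcp_rot'][2]),o['tcp_pos'].round(4),o['ft_force'].round(1),o['ft_torque'].round(3),'q6 %.2f'%o['joints'][5],o['gripper_force'].round(1),o['gripper_width'].round(4))
E
python3 st.py
```

```text
Traceback (most recent call last):
  File "st.py", line 2, in <module>
    o=ctrl.get_obs();print('yaw %.2f'%np.degrees(o['tcp_rot'][2]),o['tcp_pos'].round(4),o['ft_force'].round(1),o['ft_torque'].round(3),'q6 %.2f'%o['joints'][5],o['gripper_force'].round(1),o['gripper_width'].round(4))
                                                                                                                                                                ^^^^^^^^^^^^^^^^^^^^^^^^
AttributeError: 'float' object has no attribute 'round'
```

{"method": "move_arm", "body": {"series": [[1,0,3,0,0],[1,0,0,0,0],[1,0,0,0,0]]}}

```text
t: 14.73
tcp_pos: [0.5818, 0.1718, 0.1937]
tcp_rot: [3.142, 0.0, -2.801]
ft_force: [-1.4, -0.5, 2.6]
gripper_width: 0.0558
gripper_force: 30.0
```

```bash
sed -i "s/o\['gripper_force'\].round(1),o\['gripper_width'\].round(4)/o['gripper_force'],o['t']/" st.py; python3 st.py
```

```text
yaw -160.51 [0.5818 0.1718 0.1937] [-1.4 -0.5  2.6] [ 0.088  0.245 -0.043] q6 -1.73 30.00053197145462 14.7333
```

{"method": "move_arm", "body": {"series": [[1,0,0,0,5],[1,0,0,0,5],[1,0,0,0,5],[1,0,0,0,0]]}}

```text
t: 15.07
tcp_pos: [0.5817, 0.1723, 0.1938]
tcp_rot: [3.14, 0.0, -3.069]
ft_force: [-1.2, 3.9, 3.8]
gripper_width: 0.0556
gripper_force: 30.0
```

```bash
python3 st.py
```

```text
yaw -175.84 [0.5817 0.1723 0.1938] [-1.2  3.9  3.8] [ 0.864  0.346 -0.19 ] q6 -1.47 30.00145196914673 15.0667
```

{"method": "move_arm", "body": {"series": [[1,0,0,0,5],[1,0,0,0,5],[1,0,0,0,5],[1,0,0,0,0]]}}

```text
t: 15.4
tcp_pos: [0.5817, 0.1729, 0.1938]
tcp_rot: [3.139, -0.0, 2.953]
ft_force: [-1.5, 9.2, 2.6]
gripper_width: 0.0554
gripper_force: 30.0
```

```bash
python3 st.py
```

```text
yaw 169.19 [0.5817 0.1729 0.1938] [-1.5  9.2  2.6] [ 1.502  0.286 -0.152] q6 -1.20 30.001483261585236 15.4
```

{"method": "move_arm", "body": {"series": [[1,0,1,0,5],[1,0,0.5,0,5],[1,0,0,0,5],[1,0,0,0,0]]}}

```text
t: 15.73
tcp_pos: [0.582, 0.1736, 0.1937]
tcp_rot: [3.141, -0.0, 2.693]
ft_force: [-2.7, 4.5, 4.5]
gripper_width: 0.0556
gripper_force: 30.0
```

```bash
python3 st.py
```

```text
yaw 154.28 [0.582  0.1736 0.1937] [-2.7  4.5  4.5] [ 0.77   0.487 -0.177] q6 -0.94 30.00185340642929 15.7333
```

{"method": "move_arm", "body": {"series": [[1,0,0,0,5],[1,0,0,0,5],[1,0,0,0,0],[1,0,0,0,0]]}}

```text
t: 16.07
tcp_pos: [0.5822, 0.174, 0.1938]
tcp_rot: [3.14, -0.0, 2.525]
ft_force: [-0.7, 6.8, 3.3]
gripper_width: 0.0553
gripper_force: 30.0
```

```bash
python3 st.py
```

```text
yaw 144.66 [0.5822 0.174  0.1938] [-0.7  6.8  3.3] [ 1.085  0.203 -0.043] q6 -0.77 30.000759065151215 16.0667
```

{"method": "move_arm", "body": {"series": [[1,0,1,0,5],[1,0,0,0,0]]}}

```text
t: 16.23
tcp_pos: [0.5824, 0.1742, 0.1937]
tcp_rot: [-3.141, -0.001, 2.433]
ft_force: [-2.7, 2.9, 5.5]
gripper_width: 0.0559
gripper_force: 30.0
```

```bash
python3 st.py
```

```text
yaw 139.41 [0.5824 0.1742 0.1937] [-2.7  2.9  5.5] [ 0.36   0.703 -0.162] q6 -0.68 30.001703202724457 16.2333
```

{"method": "move_arm", "body": {"series": [[1,0,0,0,5],[1,0,0,0,0]]}}

```text
t: 16.4
tcp_pos: [0.5825, 0.1744, 0.1938]
tcp_rot: [3.141, -0.001, 2.346]
ft_force: [-3.2, 3.9, 5.7]
gripper_width: 0.0554
gripper_force: 30.0
```

```bash
python3 st.py
```

```text
yaw 134.42 [0.5825 0.1744 0.1938] [-3.2  3.9  5.7] [ 0.667  0.497 -0.08 ] q6 -0.59 30.00162363052368 16.4
```

{"method": "move_arm", "body": {"series": [[1,0,0.5,0,5],[1,0,0,0,0],[1,0,0,0,0]]}}

```text
t: 16.65
tcp_pos: [0.5827, 0.1745, 0.1937]
tcp_rot: [-3.141, -0.001, 2.263]
ft_force: [-4.4, 3.0, 6.1]
gripper_width: 0.0554
gripper_force: 30.0
```

```bash
python3 st.py
```

```text
yaw 129.69 [0.5827 0.1745 0.1937] [-4.4  3.   6.1] [ 0.404  0.768 -0.079] q6 -0.51 30.001298189163208 16.65
```

{"method": "move_arm", "body": {"series": [[1,0,0,0,5],[1,0,0,0,0],[1,0,0,0,0]]}}

```text
t: 16.9
tcp_pos: [0.5828, 0.1746, 0.1937]
tcp_rot: [3.141, -0.001, 2.177]
ft_force: [-2.8, 5.0, 5.2]
gripper_width: 0.0558
gripper_force: 30.0
```

```bash
python3 st.py
```

```text
yaw 124.73 [0.5828 0.1746 0.1937] [-2.8  5.   5.2] [ 0.651  0.638 -0.163] q6 -0.42 30.00110685825348 16.9
```

{"method": "move_arm", "body": {"series": [[1,0,0.5,0,5],[1,0,0,0,0],[1,0,0,0,0]]}}

```text
t: 17.15
tcp_pos: [0.583, 0.1748, 0.1937]
tcp_rot: [-3.141, -0.001, 2.09]
ft_force: [-5.0, 3.5, 6.3]
gripper_width: 0.0553
gripper_force: 30.0
```

```bash
python3 st.py
```

```text
yaw 119.75 [0.583  0.1748 0.1937] [-5.   3.5  6.3] [ 0.497  0.79  -0.013] q6 -0.34 30.001231133937836 17.15
```

{"method": "move_arm", "body": {"series": [[1,0,0.5,0,5],[1,0,0,0,0],[1,0,0,0,0]]}}

```text
t: 17.4
tcp_pos: [0.5833, 0.1749, 0.1937]
tcp_rot: [-3.14, -0.001, 2.003]
ft_force: [-5.3, 2.0, 7.2]
gripper_width: 0.0557
gripper_force: 30.0
```

```bash
python3 st.py
```

```text
yaw 114.74 [0.5833 0.1749 0.1937] [-5.3  2.   7.2] [ 0.299  1.019 -0.078] q6 -0.25 30.001574456691742 17.4
```

{"method": "move_arm", "body": {"series": [[1,0,0,0,5],[1,0,0,0,0],[1,0,0,0,0]]}}

```text
t: 17.65
tcp_pos: [0.5834, 0.1749, 0.1937]
tcp_rot: [-3.141, -0.001, 1.915]
ft_force: [-4.6, 1.8, 6.4]
gripper_width: 0.0554
gripper_force: 30.0
```

```bash
python3 st.py
```

```text
yaw 109.73 [0.5834 0.1749 0.1937] [-4.6  1.8  6.4] [ 0.348  0.892 -0.159] q6 -0.16 30.001269578933716 17.65
```

{"method": "move_arm", "body": {"series": [[1,0,0,0,5],[1,0,0,0,0],[1,0,0,0,0]]}}

```text
t: 17.9
tcp_pos: [0.5836, 0.175, 0.1937]
tcp_rot: [-3.141, -0.001, 1.828]
ft_force: [-3.7, 3.2, 6.0]
gripper_width: 0.0555
gripper_force: 30.0
```

```bash
python3 st.py
```

```text
yaw 104.74 [0.5836 0.175  0.1937] [-3.7  3.2  6. ] [ 0.442  0.703 -0.056] q6 -0.07 30.001158714294434 17.9
```

{"method": "move_arm", "body": {"series": [[1,0,0,0,5],[1,0,0,0,0],[1,0,0,0,0]]}}

```text
t: 18.15
tcp_pos: [0.5838, 0.175, 0.1937]
tcp_rot: [3.141, -0.001, 1.741]
ft_force: [-1.4, 3.9, 4.5]
gripper_width: 0.0551
gripper_force: 30.0
```

```bash
python3 st.py
```

```text
yaw 99.77 [0.5838 0.175  0.1937] [-1.4  3.9  4.5] [ 0.494  0.553 -0.113] q6 0.01 30.001311600208282 18.15
```

{"method": "move_arm", "body": {"series": [[1,0,0,0,5],[1,0,0,0,0],[1,0,0,0,0]]}}

```text
t: 18.4
tcp_pos: [0.584, 0.1751, 0.1937]
tcp_rot: [3.141, -0.001, 1.655]
ft_force: [-1.5, 4.3, 5.8]
gripper_width: 0.0556
gripper_force: 30.0
```

```bash
python3 st.py
```

```text
yaw 94.80 [0.584  0.1751 0.1937] [-1.5  4.3  5.8] [ 0.58   0.372 -0.159] q6 0.10 30.001105070114136 18.4
```

{"method": "move_arm", "body": {"series": [[1,0,0,0,5],[1,0,0,0,0],[1,0,0,0,0]]}}

```text
t: 18.65
tcp_pos: [0.5842, 0.1751, 0.1937]
tcp_rot: [3.141, -0.001, 1.568]
ft_force: [0.6, 3.7, 4.7]
gripper_width: 0.0558
gripper_force: 30.0
```

```bash
python3 st.py
```

```text
yaw 89.83 [0.5842 0.1751 0.1937] [0.6 3.7 4.7] [ 0.723  0.129 -0.036] q6 0.19 30.001158714294434 18.65
```

{"method": "move_arm", "body": {"series": [[1,0,0,0,5],[1,0,0,0,0],[1,0,0,0,0]]}}

```text
t: 18.9
tcp_pos: [0.5844, 0.175, 0.1937]
tcp_rot: [3.14, -0.001, 1.481]
ft_force: [2.9, 5.1, 4.8]
gripper_width: 0.0557
gripper_force: 30.0
```

```bash
python3 st.py
```

```text
yaw 84.84 [0.5844 0.175  0.1937] [2.9 5.1 4.8] [ 0.752 -0.24  -0.052] q6 0.27 30.000995099544525 18.9
```

{"method": "move_arm", "body": {"series": [[1,0,0,0,5],[1,0,0,0,0],[1,0,0,0,0]]}}

```text
t: 19.15
tcp_pos: [0.5846, 0.175, 0.1937]
tcp_rot: [3.14, -0.001, 1.393]
ft_force: [3.3, 5.1, 4.0]
gripper_width: 0.0557
gripper_force: 30.0
```

```bash
python3 - <<'E'
import st
from h import *
s=snap('side','s5.png');a=cv2.imread('pics/s4.png')[:,:,::-1]
o=np.hstack([cv2.resize(i[150:230,245:325],(400,400),interpolation=2) for i in(a,s)])
cv2.imwrite('pics/c5.png',o[:,:,::-1])
E
```

```text
yaw 79.82 [0.5846 0.175  0.1937] [3.3 5.1 4. ] [ 0.708 -0.349 -0.14 ] q6 0.36 30.00092715024948 19.15
```

View pics/c5.png

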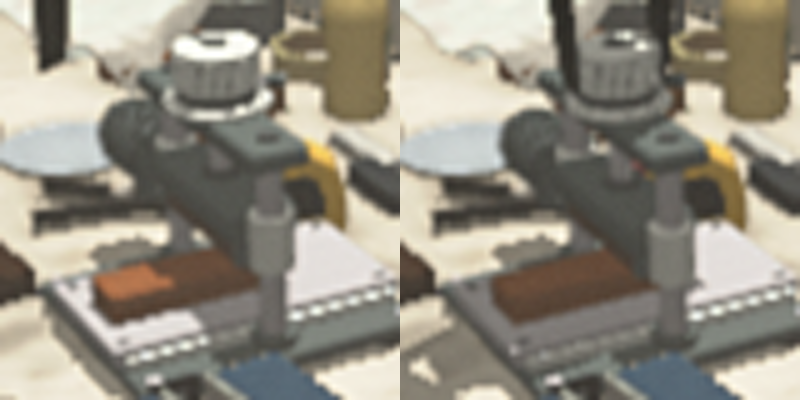

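The head has moved down (the collar at (270,235) is now at (670,250) in the paired crop), so the ring is turning without slipping. Continuing in small steps.

{"method": "move_arm", "body": {"series": [[1,0,0,0,5],[1,0,0,0,0],[1,0,0,0,0]]}}

```text
t: 19.45
tcp_pos: [0.5848, 0.175, 0.1937]
tcp_rot: [3.139, -0.001, 1.306]
ft_force: [4.7, 4.0, 3.3]
gripper_width: 0.0554
gripper_force: 30.0
```

```bash
python3 st.py
```

```text
yaw 74.84 [0.5848 0.175  0.1937] [4.7 4.  3.3] [ 0.698 -0.566 -0.042] q6 0.45 30.00082165002823 19.45
```

{"method": "move_arm", "body": {"series": [[1,0,0,0,5],[1,0,0,0,0],[1,0,0,0,0]]}}

```text
t: 19.7
tcp_pos: [0.585, 0.1749, 0.1938]
tcp_rot: [3.139, -0.001, 1.219]
ft_force: [5.8, 4.9, 3.4]
gripper_width: 0.0557
gripper_force: 30.0
```

```bash
python3 st.py
```

```text
yaw 69.83 [0.585  0.1749 0.1938] [5.8 4.9 3.4] [ 0.604 -0.761 -0.053] q6 0.53 30.0008225440979 19.7
```

{"method": "move_arm", "body": {"series": [[1,0,0,0,5],[1,0,0,0,0],[1,0,0,0,0]]}}

```text
t: 19.95
tcp_pos: [0.5852, 0.1748, 0.1938]
tcp_rot: [3.139, -0.002, 1.131]
ft_force: [5.4, 3.5, 3.2]
gripper_width: 0.0555
gripper_force: 30.0
```

```bash
python3 st.py
```

```text
yaw 64.83 [0.5852 0.1748 0.1938] [5.4 3.5 3.2] [ 0.58  -0.889 -0.082] q6 0.62 30.000578463077545 19.95
```

{"method": "move_arm", "body": {"series": [[1,0,1,0,5],[1,0,0,0,0],[1,0,0,0,0]]}}

```text
t: 20.2
tcp_pos: [0.5854, 0.1747, 0.1937]
tcp_rot: [3.14, -0.001, 1.045]
ft_force: [2.1, 5.8, 4.5]
gripper_width: 0.0554
gripper_force: 30.0
```

```bash
python3 st.py
```

```text
yaw 59.85 [0.5854 0.1747 0.1937] [2.1 5.8 4.5] [ 0.973 -0.333  0.139] q6 0.71 30.00102549791336 20.2
```

{"method": "move_arm", "body": {"series": [[1,0,0,0,5],[1,0,0,0,0],[1,0,0,0,0]]}}

```text
t: 20.45
tcp_pos: [0.5856, 0.1746, 0.1938]
tcp_rot: [3.14, -0.002, 0.958]
ft_force: [3.6, 5.3, 4.0]
gripper_width: 0.0556
gripper_force: 30.0
```

```bash
python3 st.py
```

```text
yaw 54.86 [0.5856 0.1746 0.1938] [3.6 5.3 4. ] [ 0.792 -0.481  0.196] q6 0.79 30.00097095966339 20.45
```

{"method": "move_arm", "body": {"series": [[1,0,0,0,5],[1,0,0,0,0],[1,0,0,0,0]]}}

```text
t: 20.7
tcp_pos: [0.5858, 0.1745, 0.1938]
tcp_rot: [3.14, -0.002, 0.87]
ft_force: [4.5, 4.1, 3.1]
gripper_width: 0.0555
gripper_force: 30.0
```

```bash
python3 st.py
```

```text
yaw 49.87 [0.5858 0.1745 0.1938] [4.5 4.1 3.1] [ 0.657 -0.61   0.2  ] q6 0.88 30.00082165002823 20.7
```

Torque on the tool has now gone clearly positive (resisting), up about 0.1 N m per 5°, so the drum met the board at yaw ≈ 66.5°. I'll turn back to four clicks from touch, at yaw ≈ 125.5°.

{"method": "move_arm", "body": {"series": [[1,0,0,0,-6.5],[1,0,0,0,-6.5],[1,0,0,0,-4],[1,0,0,0,0],[1,0,0,0,0]]}}

```text
t: 21.12
tcp_pos: [0.5852, 0.1748, 0.1937]
tcp_rot: [3.141, -0.001, 1.168]
ft_force: [1.6, 5.5, 4.5]
gripper_width: 0.0556
gripper_force: 30.0
```

```bash
python3 st.py
```

```text
yaw 66.90 [0.5852 0.1748 0.1937] [1.6 5.5 4.5] [ 1.001 -0.083  0.008] q6 0.58 30.000672340393066 21.1167
```

{"method": "move_arm", "body": {"series": [[1,0,0,0,-6.5],[1,0,0,0,-6.5],[1,0,0,0,-6.5],[1,0,0,0,-6.5],[1,0,0,0,-6.5]]}}

```text
t: 21.53
tcp_pos: [0.5839, 0.175, 0.1937]
tcp_rot: [-3.14, -0.001, 1.74]
ft_force: [-6.7, 6.6, 9.2]
gripper_width: 0.0555
gripper_force: 30.0
```

{"method": "move_arm", "body": {"series": [[1,0,0,0,-6.5],[1,0,0,0,-6.5],[1,0,0,0,-6.5],[1,0,0,0,0],[1,0,0,0,0]]}}

```text
t: 21.95
tcp_pos: [0.5832, 0.1747, 0.1937]
tcp_rot: [-3.139, -0.002, 2.076]
ft_force: [-9.8, 4.7, 10.6]
gripper_width: 0.0556
gripper_force: 30.0
```

```bash
python3 st.py
```

```text
yaw 118.93 [0.5832 0.1747 0.1937] [-9.8  4.7 10.6] [ 0.869  1.608 -0.054] q6 -0.32 30.00299334526062 21.95
```

{"method": "move_arm", "body": {"series": [[1,0,0,0,-3],[1,0,0,0,-3],[1,0,0,0,0],[1,0,0,0,0]]}}

```text
t: 22.28
tcp_pos: [0.583, 0.1746, 0.1937]
tcp_rot: [-3.138, -0.002, 2.18]
ft_force: [-11.3, 4.2, 11.1]
gripper_width: 0.0555
gripper_force: 30.0
```

```bash
python3 st.py
```

```text
yaw 124.90 [0.583  0.1746 0.1937] [-11.3   4.2  11.1] [0.731 1.867 0.005] q6 -0.43 30.003720223903656 22.2833
```

{"method": "move_arm", "body": {"series": [[0,0,0,0,0],[0,0,0,0,0],[0,0,0,0,0],[0,0,0,0,0],[0,0,0,0,0]]}}

```text
t: 22.7
tcp_pos: [0.5848, 0.1742, 0.1932]
tcp_rot: [-3.141, -0.0, 2.174]
ft_force: [0.7, -0.2, -0.4]
gripper_width: 0.0833
gripper_force: 0.0
```

{"method": "move_arm", "body": {"series": [[0,0,0,-5,0],[0,0,0,-20,0],[0,0,0,-35,0],[0,0,0,-35,0],[0,0,0,0,0]]}}

```text
t: 23.12
tcp_pos: [0.5852, 0.1747, 0.295]
tcp_rot: [3.136, 0.002, 2.174]
ft_force: [-10.0, -0.1, 4.0]
gripper_width: 0.0946
gripper_force: 0.0
```

```bash
python3 -c "
from h import *
to(.42,.30)"
```

```text
pos [0.5852 0.1747 0.295 ] yaw 124.6 -> dx 196.9 dy -64.9 dz -0.0 spin 0.0
```

{"method": "move_arm", "body": {"series": [[0,30,-10,0,0],[0,38,-13,0,0],[0,38,-13,0,0],[0,38,-13,0,0],[0,30,-10,0,0]]}}

```text
t: 23.53
tcp_pos: [0.4354, 0.2854, 0.2886]
tcp_rot: [3.141, -0.0, 2.174]
ft_force: [1.2, 0.8, -0.5]
gripper_width: 0.0951
gripper_force: 0.0
```

{"method": "move_arm", "body": {"series": [[0,10,-40,0,0],[0,0,-40,0,0],[0,0,0,0,0],[0,0,0,0,0]]}}

```text
t: 23.87
tcp_pos: [0.3649, 0.247, 0.2892]
tcp_rot: [3.14, 0.0, 2.174]
ft_force: [0.3, 0.2, 0.9]
gripper_width: 0.095
gripper_force: 0.0
```

```bash
python3 - <<'E'
import st
from h import *
t=snap('top','t6.png');s=snap('side','s6.png')
o=np.hstack([cv2.resize(t[125:245,140:260],(400,400),interpolation=2),cv2.resize(s[150:230,245:325],(400,400),interpolation=2)])
cv2.imwrite('pics/c6.png',o[:,:,::-1])
E
```

```text
yaw 124.55 [0.3649 0.247  0.2892] [0.3 0.2 0.9] [-0.046 -0.029  0.014] q6 -0.16 0.0 23.8667
```

View pics/c6.png

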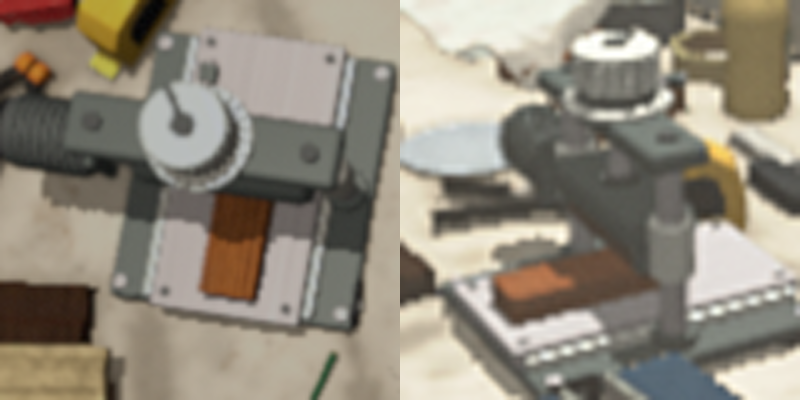

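The pointer has turned about 72–75° clockwise overall (crop: it was at (140,130), now at (165,88)). That matches touch at ~133° less four clicks. The board is still straight under the drum, and the arm is clear of everything.

```bash
python3 -c "
from workcell import close_job
print(close_job())"
```

```text
the job is handed in; nothing more can be done
None
```

The job is handed in: the board lies flat under the drum, pointing along the feed, and the ring is back about four clicks from touch (about 4 mm clear); I noticed the contact late, so the ring went about 17° past it and the drum pressed on the board by an estimated 1 mm (up to about 100 N) before I turned back.

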